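# Release the hold key left latched on the gauge readout

### The job

One of the four identical hold keys on the gauge readout was left latched down. With the fingertips, tap each of the keys in turn from the robot's left to its right, lightly enough that no key is pressed in, to feel which one is already down; then press that one fully in and let it go so that it springs up and all four stand level. Do not press any of the others in, and leave the concrete bars and the marker lying where they are.

Things in the scene. Friction and masses are not known exactly. Their poses are not given: they have to be found in the camera images.
- console: grey readout console, fixed, yaw within 0.35 rad of 0; origin on the table under the middle of the key row; x towards the raised rear strip, y along the row to the robot's left, z up. Deck 58 mm above the table, x -55 to +115 mm, y -135 to +135 mm. The rear strip (x 59 to 114 mm) is 84 mm high, its two small knobs 92 mm. Keys 55 mm apart, 21 mm gaps
- key_row (a point): point midway along the key row, level with the tops of keys that are up (76 mm above the table). Springs: a free key yields from about 1 N, 3 N at 5 mm, 5 N at its full 10 mm. The latched one (any of the four) stands 5 mm low and gives way only above 3 N; pushed beyond 8 mm below the up position its catch lets go and it rises with the finger. A free key counts as pressed in at 8 mm
- key_1: the first (leftmost) of four identical square grey keys, counted from the robot's left. Cap 34 x 34 mm; origin at the centre of the cap's top face, in the console frame x = 0, y = +82.5 mm, z = 76 mm when up (18 mm above the deck), 71 mm when latched, 66 mm at the end of travel
- key_2: the second of four identical square grey keys, counted from the robot's left. Cap 34 x 34 mm; origin at the centre of the cap's top face, in the console frame x = 0, y = +27.5 mm, z = 76 mm when up (18 mm above the deck), 71 mm when latched, 66 mm at the end of travel
- key_3: the third of four identical square grey keys, counted from the robot's left. Cap 34 x 34 mm; origin at the centre of the cap's top face, in the console frame x = 0, y = -27.5 mm, z = 76 mm when up (18 mm above the deck), 71 mm when latched, 66 mm at the end of travel
- key_4: the fourth (rightmost) of four identical square grey keys, counted from the robot's left. Cap 34 x 34 mm; origin at the centre of the cap's top face, in the console frame x = 0, y = -82.5 mm, z = 76 mm when up (18 mm above the deck), 71 mm when latched, 66 mm at the end of travel
- bar_left: loose concrete test bar, 160 x 40 x 40 mm (long along its own x) with a steel stud in each end, lying on the table left of the console; origin under its centre
- bar_right: the same kind of concrete bar, lying right of the console
- marker: loose black and grey marker pen, 135 mm long (along its own y), 17 mm thick, lying on the table beyond the console; origin under its middle

How it is judged:
On the way, in this order (a step that is already met when the one before it is completed fails the run):
1. the fingers touch the first (leftmost) key (over 0.3 N) while the latched key is still down (contact force between the fingers and key_1 above 0.3 N and ((z of key_1 in the frame of console below 0.0725 m and distance of key_1 from where it was at the start of the episode below 0.002 m) or (z of key_2 in the frame of console below 0.0725 m and distance of key_2 from where it was at the start of the episode below 0.002 m) or (z of key_3 in the frame of console below 0.0725 m and distance of key_3 from where it was at the start of the episode below 0.002 m) or (z of key_4 in the frame of console below 0.0725 m and distance of key_4 from where it was at the start of the episode below 0.002 m))), for 0.03 s.
2. the fingers touch the second key (over 0.3 N) while the latched key is still down (contact force between the fingers and key_2 above 0.3 N and ((z of key_1 in the frame of console below 0.0725 m and distance of key_1 from where it was at the start of the episode below 0.002 m) or (z of key_2 in the frame of console below 0.0725 m and distance of key_2 from where it was at the start of the episode below 0.002 m) or (z of key_3 in the frame of console below 0.0725 m and distance of key_3 from where it was at the start of the episode below 0.002 m) or (z of key_4 in the frame of console below 0.0725 m and distance of key_4 from where it was at the start of the episode below 0.002 m))), for 0.03 s.
3. the fingers touch the third key (over 0.3 N) while the latched key is still down (contact force between the fingers and key_3 above 0.3 N and ((z of key_1 in the frame of console below 0.0725 m and distance of key_1 from where it was at the start of the episode below 0.002 m) or (z of key_2 in the frame of console below 0.0725 m and distance of key_2 from where it was at the start of the episode below 0.002 m) or (z of key_3 in the frame of console below 0.0725 m and distance of key_3 from where it was at the start of the episode below 0.002 m) or (z of key_4 in the frame of console below 0.0725 m and distance of key_4 from where it was at the start of the episode below 0.002 m))), for 0.03 s.
4. the fingers touch the fourth (rightmost) key (over 0.3 N) while the latched key is still down (contact force between the fingers and key_4 above 0.3 N and ((z of key_1 in the frame of console below 0.0725 m and distance of key_1 from where it was at the start of the episode below 0.002 m) or (z of key_2 in the frame of console below 0.0725 m and distance of key_2 from where it was at the start of the episode below 0.002 m) or (z of key_3 in the frame of console below 0.0725 m and distance of key_3 from where it was at the start of the episode below 0.002 m) or (z of key_4 in the frame of console below 0.0725 m and distance of key_4 from where it was at the start of the episode below 0.002 m))), for 0.03 s.
5. the latched key has been released: all four keys up (z of each of key_1, key_2, key_3, key_4 in the frame of console above 0.074 m), for 0.2 s.
At the end, for the whole second after the job is handed in: all four keys stand up (cap tops within 2 mm of 76 mm in the console frame), and the bars and the marker lie within 15 mm of where they started (all of step 5 and distance of each of bar_left, bar_right, marker from where it was at the start of the episode below 0.015 m); the robot touches nothing.
It fails at once if a key that was up is pressed in (8 mm or more) ((z of key_1 in the frame of console below 0.068 m and distance of key_1 from where it was at the start of the episode above 0.0065 m) or (z of key_2 in the frame of console below 0.068 m and distance of key_2 from where it was at the start of the episode above 0.0065 m) or (z of key_3 in the frame of console below 0.068 m and distance of key_3 from where it was at the start of the episode above 0.0065 m) or (z of key_4 in the frame of console below 0.068 m and distance of key_4 from where it was at the start of the episode above 0.0065 m)).
It fails at once if the bar left is shifted or lifted by more than 15 mm (distance of bar_left from where it was at the start of the episode above 0.015 m).
It fails at once if the bar right is shifted or lifted by more than 15 mm (distance of bar_right from where it was at the start of the episode above 0.015 m).
It fails at once if the marker is shifted or lifted by more than 15 mm (distance of marker from where it was at the start of the episode above 0.015 m).
It also fails if it takes over 51 s, if anything falls off the work surface, if the arm or the gripper's body presses on something with over 40 N, if the wrist force passes 120 N, or if a joint passes its speed limit or range.

### The arm

A 7-joint arm with a two-finger parallel gripper is mounted at the origin on the work surface. World frame = base frame: x ahead of the robot, y to its left, z up, the work surface at z = 0. Lengths are in m, angles in rad, forces in N, time in s.
With the tool pointing down it reaches from about 0.4 to 0.875 m from the base axis. Payload 19.3 kg.
Tool frame: the origin (TCP) lies at the very end of the fingers, on their centre line; the grasp point (between the pads) lies 19 mm behind it; y points along the fingers, z is the direction in which the jaws open and shut, and the axes are right-handed (so a half turn about y gives the same grasp; the last joint's range is limited). The gripper opens to 85 mm and grips with 20 to 120 N. Pads are 22 mm wide; open, the fingers measure 114 mm over their backs; the gripper's body (76 mm by 85 mm) begins 54 mm behind the grasp point. The pads swing forward as they close: fully open they stand 13 mm farther back than shut.
Start: joints at [1.108, 0.521, -0.036, 1.599, 0.021, 1.021, -0.113], TCP at [0.239, -0.577, 0.231] pointing down, gripper open.
Joint ranges: [-2.91, 2.91], [-0.3, 2.13], [-1.5, 1.42], [0.17, 2.43], [-1.26, 4.41], [0.16, 1.93], [-2.52, 2.52]. Speed limits (rad/s): [1.89, 1.89, 2.39, 2.39, 3.01, 3.01, 3.01].

### API

Orientations are given as a unit quaternion [w, x, y, z].
In Python, from workcell import arm, optics gives the robot as it stands.
- The arm moves only by the tool play_rows, never from a script. Its argument "moves" is a list of rows, each an object of numbers: "x", "y", "z": the shift along the tool's x, y, z in mm; "yaw": the turn about the tool's y in rad; "fingers": the opening in per cent of the stroke, from 0 (shut) to 100 (fully open). A call has 1 to 10 rows; each row is the pose to reach, as a shift and turn from the pose commanded when the call began, along the tool's axes at that moment; what a row does not reach only later rows make up. A row lasts 1/8 s, in which the tool goes at most 62.5 mm and 10.7 degrees, less where a joint would pass 70% of its speed; a pose out of reach is approached as far as the arm can. A call with a gripper value outside its range is refused whole. The fingers move at their own pace and stop on an object; the grip force is fixed at half the most. Time passes only in rows, so rows that repeat a pose let the fingers close. It gives the time, the measured TCP pose, the force and the opening at its end, in the units of the state.
- arm.read_state(): the state, without advancing time (a new reading comes with each control period).
- optics.snapshot(name): name is "scene" or "top" or "wrist"; returns a dict with "color" (480x640x3 uint8, red, green, blue), "intrinsics" (3x3 intrinsics, pixels), "k1" (the pictures are not rectified: a ray, as slopes to the right and down, at radius r is drawn at 1 + k1 r^2 times it, then the intrinsics apply), "R" (3x3) and "t" (3): a world point X has camera coordinates R X + t; the wrist camera has in their place "T_tool_cam" (4x4, takes a point from camera to tool coordinates, whose origin is the TCP and whose axes are the tool frame's). Camera axes: x right, y down, z forward; pixel columns grow to the right and rows downward; lengths in m; the calibration is good to about 2 mm. A picture is of the moment at which its call begins: read the wrist's pose just before it. There is no depth.
- arm.job_done(): hands the job in, once; it reports no verdict.
Trained networks look in the newest picture that a camera, given by its name, has taken for a name from the list of things; names that differ only in an ending like _2 or _b are one class to them, and where a whole thing is asked for, a point or a joint stands for the part that bears it (a point fixed in the world has none). Each returns a list of dicts, best first, with "p" (0 to 1); they miss things now and then, are a little off and sometimes report something else, mostly with a low value. They report only what shows in the picture. A call takes as long as a camera call.
- optics.spot_in(camera, label): "extent" ([centre column, centre row, width, height] in pixels, round what is visible of it).
- optics.regions_of(camera, label): "mask" (480x640 bool, what is visible of it) and "extent" ([centre column, centre row, width, height] in pixels, round what is visible of it).
The state is a dict: "time_s": time; "joints": joint angles; "qd": joint speeds; "joint_efforts": joint torques, N m; "eef_pos": TCP position; "orientation": TCP orientation; "ft_force": force on the tool from outside, world axes, zero at the start; "torque": the same for the moment, N m; "gripper_width": finger opening in m.
Only numpy, scipy, OpenCV 4.12 (cv2) and the standard library are available. Lean on these libraries where they do the work, as an engineer would, in place of code of your own. Each camera call takes 0.05 s, during which the arm holds its last target.

## Working session

There is one attempt and no reset: what is moved stays moved. The work goes in short steps, Python scripts to look and compute and a tool call to move; the robot and the scene stay as the last step left them, time stands still between calls to the robot, and variables do not carry over. Pictures are saved under pics/ and viewed, and the job is handed in when it is done.

Besides the shell and the picture viewer there is one more tool, called by a JSON object that holds its "name" and its "arguments". play_rows: Moves the arm, as the interface text tells. Its arguments: {"type":"object","properties":{"moves":{"type":"array","items":{"type":"object","properties":{"x":{"type":"number"},"y":{"type":"number"},"z":{"type":"number"},"yaw":{"type":"number"},"fingers":{"type":"number"}}}}},"required":["moves"]}

```bash
mkdir -p pics; ls
python3 - <<'E'
from workcell import arm, optics
import cv2
s=arm.read_state(); print(s)
for n in("scene","top"):
    o=optics.snapshot(n); cv2.imwrite(f"pics/{n}0.png",o["color"][...,::-1]); print(n,o["intrinsics"],o["k1"],o["R"],o["t"])
    for l in("console","key_1","bar_left","marker"):
        print(l,[(round(d["p"],2),[round(float(v),1) for v in d["extent"]]) for d in optics.spot_in(n,l)])
E
```

```text
pics
{'time_s': 0.0, 'joints': array([ 1.10783989,  0.52205038, -0.03632244,  1.59999088,  0.02119747,
        1.02110774, -0.11282401]), 'qd': array([ 3.48475249e-04,  1.40691509e-03,  1.35375662e-03, -2.81662323e-04,
        6.35251061e-04,  9.90878744e-04,  6.71475934e-05]), 'joint_efforts': array([ 4.41502125e-04, -9.27113628e+01,  1.97996669e+00, -3.69947147e+01,
        1.77456747e-02,  8.00654234e-03, -4.12604027e-05]), 'eef_pos': array([ 0.23904496, -0.5771145 ,  0.23070926]), 'orientation': array([ 0.13784597, -0.13806545,  0.69391797, -0.69311924]), 'ft_force': array([-0.91737998,  0.03952916,  0.28286733]), 'torque': array([-0.05253412,  0.01863618,  0.03192585]), 'gripper_width': 0.08559013768781387}
scene [[538.03902355   0.         321.55727545]
 [  0.         538.03902355 245.61266452]
 [  0.           0.           1.        ]] 0.024494638673753757 [[ 0.50439252  0.86346668 -0.00367062]
 [ 0.74064439 -0.43482358 -0.51222489]
 [-0.4438852   0.25564378 -0.85884352]] [-0.325414   -0.3716167   1.33671325]
console [(0.67, [324.9, 256.1, 155.1, 117.5])]
key_1 [(0.87, [304.2, 235.8, 21.5, 24.0]), (0.71, [275.6, 244.2, 22.7, 20.9]), (0.61, [308.1, 326.9, 65.2, 42.5]), (0.56, [332.4, 229.6, 20.9, 16.1]), (0.52, [357.5, 221.8, 18.3, 17.3])]
bar_left [(0.91, [428.1, 207.1, 31.1, 74.7])]
marker [(0.96, [306.7, 325.4, 66.0, 43.6])]
top [[464.52678347   0.         322.70418899]
 [  0.         464.52678347 239.32766753]
 [  0.           0.           1.        ]] -0.008334391517962314 [[ 1.37840492e-02 -9.99904995e-01 -1.20850291e-05]
 [-9.85881498e-01 -1.35887132e-02 -1.66892238e-01]
 [ 1.66876218e-01  2.31236522e-03 -9.85975142e-01]] [0.02849569 0.6089047  0.94046867]
console [(0.63, [319.1, 256.3, 141.3, 108.2])]
key_1 [(0.71, [304.7, 267.6, 19.4, 22.6]), (0.66, [277.8, 260.3, 21.4, 21.0]), (0.52, [354.6, 279.1, 24.0, 22.3])]
bar_left [(0.9, [202.6, 252.7, 59.5, 69.7])]
marker [(0.91, [362.6, 210.8, 61.2, 7.9])]
```

View pics/scene0.png

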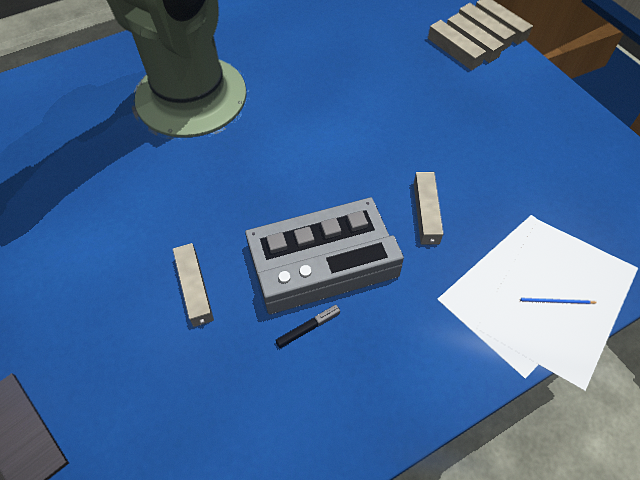

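View pics/top0.png

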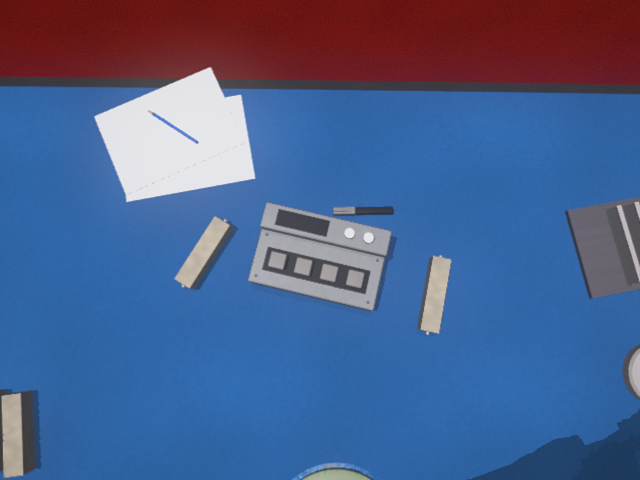

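The pictures agree: the key row in "top" runs from (278,260), key_1, to (355,279). In "scene" it runs from (357,222), key_1, to (277,243). The bars lie on both sides, with the marker behind the console. Next I'll zoom in to fit the console pose.

```bash
cat > h.py <<'E'
import numpy as np,cv2
from scipy.optimize import least_squares
def proj(o,X):
    c=np.atleast_2d(X)@np.array(o["R"]).T+np.array(o["t"]); s=c[:,:2]/c[:,2:]
    s=s*(1+o["k1"]*(s**2).sum(1,keepdims=True)); K=np.array(o["intrinsics"])
    return s*[K[0,0],K[1,1]]+K[:2,2]
E
python3 - <<'E'
from workcell import arm, optics
import cv2
a=cv2.imread("pics/top0.png")[195:320,240:400]; cv2.imwrite("pics/topz.png",cv2.resize(a,None,fx=5,fy=4.8*5/4.8*0.96,interpolation=cv2.INTER_CUBIC)[:600])
a=cv2.imread("pics/scene0.png")[190:320,240:410]; cv2.imwrite("pics/scenez.png",cv2.resize(a,None,fx=4.5,fy=4.5,interpolation=cv2.INTER_CUBIC))
for n in("top","scene"):
    optics.snapshot(n)
    for d in optics.regions_of(n,"key_1"):
        m=d["mask"]; import numpy as np; ys,xs=np.nonzero(m); print(n,round(d["p"],2),xs.mean().round(2),ys.mean().round(2),m.sum())
E
```

```text
top 0.85 302.87 266.31 274
top 0.66 328.55 272.77 263
top 0.58 276.73 260.37 230
top 0.52 354.88 278.61 310
top 0.23 319.32 256.04 10705
scene 0.87 330.56 227.63 342
scene 0.87 303.58 235.91 295
scene 0.64 276.91 242.43 308
scene 0.54 356.84 220.46 306
```

View pics/topz.png

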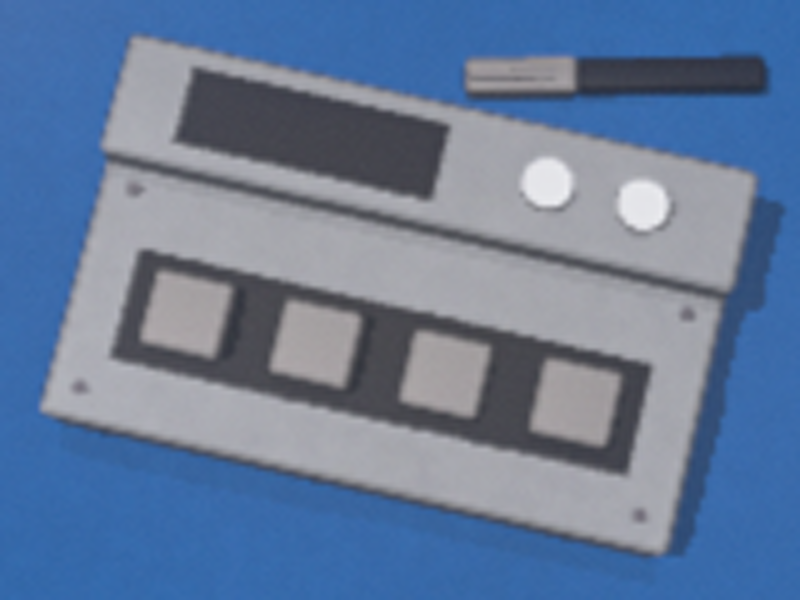

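View pics/scenez.png

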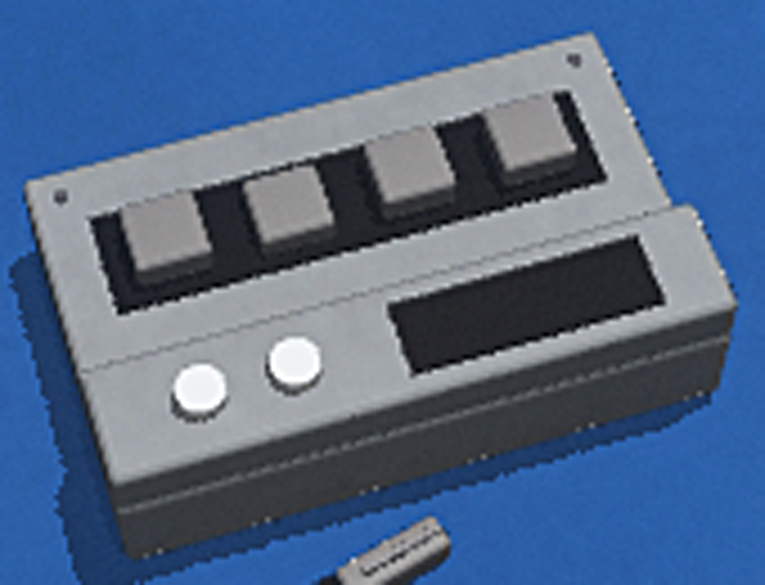

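```bash
cat > fit.py <<'E'
from h import *
from workcell import optics
o={n:optics.snapshot(n) for n in("top","scene")}
T=lambda p:np.array([(p[0]+.5)/5-.5+240,(p[1]+.5)/4.8-.5+195]); S=lambda p:(np.array(p)+.5)/4.5-.5+[240,190]
obs=[]
for k,p in zip((82.5,27.5,-27.5,-82.5),((186,314),(316,343),(446,373),(577,402))): obs.append(("top",(0,k,75),T(p)))
for k,p in zip((82.5,27.5,-27.5,-82.5),((527,135),(409,164),(288,204),(165,234))): obs.append(("scene",(0,k,75),S(p)))
obs+= [("top",(-55,135,58),T((42,410))),("top",(-55,-135,58),T((666,553))),("scene",(-55,135,58),S((594,35))),("scene",(-55,-135,58),S((27,186)))]
def W(p,X):
    c,s=np.cos(p[2]),np.sin(p[2]); X=np.array(X)/1000.
    return np.array([p[0]+c*X[0]-s*X[1],p[1]+s*X[0]+c*X[1],X[2]])
def f(p,sel=obs): return np.concatenate([proj(o[n],W(p,X))[0]-u for n,X,u in sel])
for name,sel in(("all",obs),("top",[q for q in obs if q[0]=="top"]),("scene",[q for q in obs if q[0]=="scene"])):
    r=least_squares(f,[.6,0,-.2],args=(sel,)); print(name,r.x.round(4)); print(r.fun.reshape(-1,2).round(1).tolist())
E
python3 fit.py
```

```text
all [ 0.5431  0.0501 -0.2181]
[[0.3, -0.6], [0.1, -0.6], [0.1, -0.7], [-0.1, -0.6], [0.5, -0.1], [0.1, 0.7], [0.0, -0.9], [-0.1, -0.0], [-1.0, 0.1], [0.5, 0.4], [0.2, -1.1], [-1.8, -0.6]]
top [ 0.5425  0.05   -0.2183]
[[0.3, -0.3], [0.1, -0.2], [0.1, -0.4], [-0.1, -0.3], [-1.0, 0.4], [0.5, 0.7]]
scene [ 0.5439  0.05   -0.2179]
[[0.7, 0.1], [0.3, 1.0], [0.2, -0.5], [0.0, 0.3], [0.4, -0.9], [-1.6, -0.2]]
```

```bash
cat > go.py <<'E'
import sys,numpy as np
from workcell import arm
from scipy.spatial.transform import Rotation as Ro
s=arm.read_state(); q=s["orientation"]; R=Ro.from_quat(q,scalar_first=True).as_matrix()
P=(.543,.050,-.218); c,sn=np.cos(P[2]),np.sin(P[2])
print("t",s["time_s"],"pos",(s["eef_pos"]*1000).round(2),"F",np.round(s["ft_force"],2),"w",s["gripper_width"],"q7",s["joints"].round(2))
print(R.round(3).tolist())
for i,k in enumerate((.0825,.0275,-.0275,-.0825)):
    X=np.array([P[0]-sn*k,P[1]+c*k,.095]); print(i+1,X.round(4),"shift",((X-s["eef_pos"])@R*1000).round(1))
E
python3 go.py
```

```text
t 0.8 pos [ 239.21 -577.42  231.29] F [-0.43 -0.13 -0.63] w 0.08513667382356213 q7 [ 1.11  0.52 -0.04  1.6   0.02  1.02 -0.11]
[[-0.924, -0.0, 0.383], [-0.383, -0.0, -0.924], [0.0, -1.0, -0.0]]
1 [0.5608 0.1305 0.095 ] shift [-568.1  136.3 -530.9]
2 [0.5489 0.0768 0.095 ] shift [-536.6  136.3 -485.9]
3 [0.5371 0.0232 0.095 ] shift [-505.   136.3 -440.8]
4 [ 0.5252 -0.0305  0.095 ] shift [-473.5  136.3 -395.8]
```

{"name": "play_rows", "arguments": {"moves": [{"x": -568, "y": 60, "z": -531, "yaw": -0.96, "fingers": 0}, {"x": -568, "y": 60, "z": -531, "yaw": -0.96, "fingers": 0}, {"x": -568, "y": 60, "z": -531, "yaw": -0.96, "fingers": 0}, {"x": -568, "y": 60, "z": -531, "yaw": -0.96, "fingers": 0}, {"x": -568, "y": 60, "z": -531, "yaw": -0.96, "fingers": 0}, {"x": -568, "y": 60, "z": -531, "yaw": -0.96, "fingers": 0}, {"x": -568, "y": 60, "z": -531, "yaw": -0.96, "fingers": 0}, {"x": -568, "y": 60, "z": -531, "yaw": -0.96, "fingers": 0}, {"x": -568, "y": 60, "z": -531, "yaw": -0.96, "fingers": 0}, {"x": -568, "y": 60, "z": -531, "yaw": -0.96, "fingers": 0}]}}

```text
time_s: 2.05
eef_pos: [0.4976, -0.0082, 0.1833]
orientation: [-0.443, 0.442, -0.551, 0.552]
ft_force: [0.6, -1.4, 1.5]
gripper_width: -0.0
```

```bash
python3 go.py
```

```text
t 2.05 pos [497.59  -8.17 183.28] F [ 0.6  -1.42  1.51] w -6.5519087384539945e-06 q7 [ 0.24  0.41 -0.44  1.96  0.24  0.82 -0.55]
[[-0.217, 0.001, 0.976], [-0.976, -0.0, -0.217], [0.0, -1.0, 0.001]]
1 [0.5608 0.1305 0.095 ] shift [-149.1   88.3   31.7]
2 [0.5489 0.0768 0.095 ] shift [-94.1  88.3  31.7]
3 [0.5371 0.0232 0.095 ] shift [-39.1  88.3  31.7]
4 [ 0.5252 -0.0305  0.095 ] shift [15.9 88.3 31.7]
```

{"name": "play_rows", "arguments": {"moves": [{"x": 0}, {"x": 0}]}}

```text
invalid input
```

```bash
python3 go.py
```

```text
t 2.05 pos [497.59  -8.17 183.28] F [ 0.6  -1.42  1.51] w -6.5519087384539945e-06 q7 [ 0.24  0.41 -0.44  1.96  0.24  0.82 -0.55]
[[-0.217, 0.001, 0.976], [-0.976, -0.0, -0.217], [0.0, -1.0, 0.001]]
1 [0.5608 0.1305 0.095 ] shift [-149.1   88.3   31.7]
2 [0.5489 0.0768 0.095 ] shift [-94.1  88.3  31.7]
3 [0.5371 0.0232 0.095 ] shift [-39.1  88.3  31.7]
4 [ 0.5252 -0.0305  0.095 ] shift [15.9 88.3 31.7]
```

{"name": "play_rows", "arguments": {"moves": [{"x": -145, "y": 50, "z": 30, "yaw": 0, "fingers": 0}, {"x": -145, "y": 50, "z": 30, "yaw": 0, "fingers": 0}, {"x": -145, "y": 50, "z": 30, "yaw": 0, "fingers": 0}, {"x": -145, "y": 50, "z": 30, "yaw": 0, "fingers": 0}, {"x": -145, "y": 50, "z": 30, "yaw": 0, "fingers": 0}]}}

```text
time_s: 2.68
eef_pos: [0.5574, 0.1243, 0.1333]
orientation: [-0.442, 0.443, -0.551, 0.552]
ft_force: [0.1, -0.8, 0.5]
gripper_width: -0.0003
```

```bash
python3 go.py
python3 - <<'E'
from workcell import arm, optics
import cv2
for n in("scene","wrist"):
    o=optics.snapshot(n); cv2.imwrite(f"pics/{n}1.png",o["color"][...,::-1])
    if n=="wrist": print(o["T_tool_cam"])
E
```

```text
t 2.675 pos [557.4  124.26 133.29] F [ 0.07 -0.79  0.46] w -0.00034238594074663517 q7 [-0.03  0.59 -0.41  1.82  0.31  0.8  -0.82]
[[-0.217, -0.0, 0.976], [-0.976, -0.001, -0.217], [0.001, -1.0, -0.0]]
1 [0.5608 0.1305 0.095 ] shift [-6.9 38.3  2. ]
2 [0.5489 0.0768 0.095 ] shift [48.1 38.3  2. ]
3 [0.5371 0.0232 0.095 ] shift [103.1  38.3   2.1]
4 [ 0.5252 -0.0305  0.095 ] shift [158.1  38.4   2.1]
[[ 4.88638873e-05  9.64895374e-01  2.62634565e-01 -6.54777543e-02]
 [ 1.48303373e-03 -2.62634347e-01  9.64894295e-01 -1.43018831e-01]
 [ 9.99998899e-01  3.42347434e-04 -1.44380572e-03  1.51877432e-04]
 [ 0.00000000e+00  0.00000000e+00  0.00000000e+00  1.00000000e+00]]
```

View pics/wrist1.png

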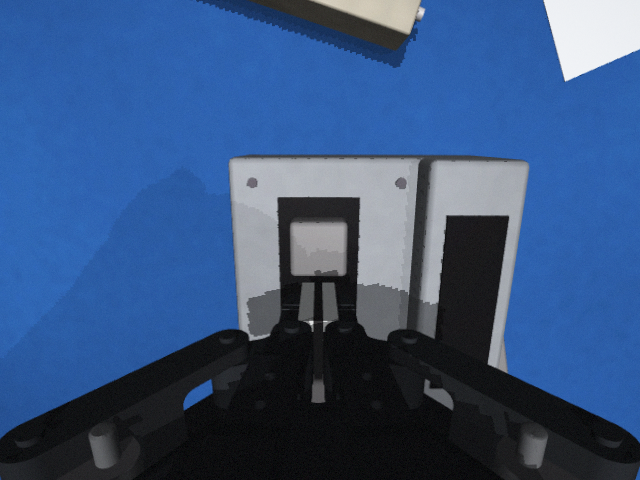

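View pics/scene1.png

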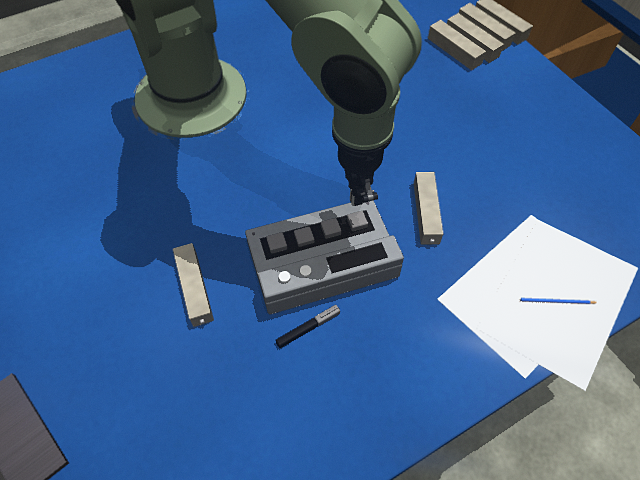

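Wrist view: key_1's cap is centred at (319,249), in line with the finger column (319), so the lateral alignment is good. Next I'll hover just above it and take averaged force baselines.

```bash
cat > f.py <<'E'
import numpy as np
from workcell import arm,optics
F=[];Z=[]
for i in range(8):
    s=arm.read_state(); F.append(s["ft_force"]); Z.append(s["eef_pos"]*1000); t=s["time_s"]
    optics.snapshot("top")
print("t",t,"F",np.mean(F,0).round(2),"+-",np.std(F,0).round(2),"pos",np.mean(Z,0).round(2), "std",np.std(Z,0).round(2))
E
echo
```

```text
(no output)
```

{"name": "play_rows", "arguments": {"moves": [{"x": -7, "y": 40, "z": 1, "yaw": 0, "fingers": 0}, {"x": -7, "y": 53, "z": 1, "yaw": 0, "fingers": 0}, {"x": -7, "y": 53, "z": 1, "yaw": 0, "fingers": 0}]}}

```text
time_s: 3.15
eef_pos: [0.5597, 0.1309, 0.0801]
orientation: [0.442, -0.443, 0.552, -0.551]
ft_force: [0.6, -0.7, 0.5]
gripper_width: 0.0
```

```bash
python3 f.py; python3 go.py
```

```text
t 3.5 F [ 0.05 -0.28  0.06] +- [0.47 0.44 0.54] pos [560.34 131.41  81.01] std [0.29 0.23 0.4 ]
t 3.55 pos [560.26 131.62  80.73] F [-0.44  0.23 -0.32] w -0.00013117636099280273 q7 [-0.07  0.67 -0.38  1.83  0.36  0.71 -0.87]
[[-0.216, 0.001, 0.976], [-0.976, 0.0, -0.216], [-0.0, -1.0, 0.001]]
1 [0.5608 0.1305 0.095 ] shift [  0.9 -14.3   0.8]
2 [0.5489 0.0768 0.095 ] shift [ 55.9 -14.3   0.8]
3 [0.5371 0.0232 0.095 ] shift [110.9 -14.3   0.8]
4 [ 0.5252 -0.0305  0.095 ] shift [165.9 -14.3   0.8]
```

{"name": "play_rows", "arguments": {"moves": [{"x": 0, "y": 3, "z": 0, "yaw": 0, "fingers": 0}, {"x": 0, "y": 6, "z": 0, "yaw": 0, "fingers": 0}, {"x": 0, "y": 8, "z": 0, "yaw": 0, "fingers": 0}, {"x": 0, "y": 8, "z": 0, "yaw": 0, "fingers": 0}]}}

```text
time_s: 4.05
eef_pos: [0.5601, 0.1317, 0.0721]
orientation: [0.443, -0.443, 0.551, -0.551]
ft_force: [0.4, -0.8, 2.1]
gripper_width: -0.0001
```

```bash
python3 f.py
```

```text
t 4.4 F [ 0.67 -0.36  2.17] +- [0.27 0.61 0.29] pos [560.07 131.67  72.26] std [0.02 0.01 0.07]
```

Key_1 pushes back with about 2.2 N at z=72.3 mm, so it is up. On to key_2.

{"name": "play_rows", "arguments": {"moves": [{"x": 0, "y": -12, "z": 0, "yaw": 0, "fingers": 0}, {"x": 28, "y": -15, "z": 0, "yaw": 0, "fingers": 0}, {"x": 56, "y": -12, "z": 0, "yaw": 0, "fingers": 0}, {"x": 56, "y": -6, "z": 0, "yaw": 0, "fingers": 0}, {"x": 56, "y": -3, "z": 0, "yaw": 0, "fingers": 0}, {"x": 56, "y": 0, "z": 0, "yaw": 0, "fingers": 0}, {"x": 56, "y": 0, "z": 0, "yaw": 0, "fingers": 0}]}}

```text
time_s: 5.32
eef_pos: [0.548, 0.0778, 0.0722]
orientation: [0.443, -0.443, 0.551, -0.551]
ft_force: [0.2, 1.3, 2.5]
gripper_width: 0.0003
```

```bash
python3 f.py
```

```text
t 5.675 F [-0.01  1.38  2.59] +- [0.33 0.47 0.33] pos [548.02  77.52  72.33] std [0.02 0.23 0.06]
```

Key_2 gives about 2.6 N at the same height, so it is up too. Next, key_3.

{"name": "play_rows", "arguments": {"moves": [{"x": 0, "y": -12, "z": 0, "yaw": 0, "fingers": 0}, {"x": 28, "y": -15, "z": 0, "yaw": 0, "fingers": 0}, {"x": 55, "y": -12, "z": 0, "yaw": 0, "fingers": 0}, {"x": 55, "y": -6, "z": 0, "yaw": 0, "fingers": 0}, {"x": 55, "y": -3, "z": 0, "yaw": 0, "fingers": 0}, {"x": 55, "y": 0, "z": 0, "yaw": 0, "fingers": 0}, {"x": 55, "y": 0, "z": 0, "yaw": 0, "fingers": 0}]}}

```text
time_s: 6.6
eef_pos: [0.536, 0.0239, 0.0721]
orientation: [0.443, -0.443, 0.551, -0.551]
ft_force: [0.1, 0.4, 0.1]
gripper_width: -0.0004
```

```bash
python3 f.py
```

```text
t 6.95 F [ 0.08  0.07 -0.01] +- [0.42 0.3  0.67] pos [536.04  23.58  72.25] std [0.04 0.2  0.09]
```

There is no force at 72.3 mm, so key_3 is the latched one. I'll ease down about 1.5 mm to touch it without moving its catch.

{"name": "play_rows", "arguments": {"moves": [{"x": 0, "y": 1, "z": 0, "yaw": 0, "fingers": 0}, {"x": 0, "y": 1.6, "z": 0, "yaw": 0, "fingers": 0}, {"x": 0, "y": 1.6, "z": 0, "yaw": 0, "fingers": 0}]}}

```text
time_s: 7.38
eef_pos: [0.5361, 0.0233, 0.0707]
orientation: [-0.443, 0.443, -0.551, 0.551]
ft_force: [-0.9, 0.1, 2.7]
gripper_width: -0.0003
```

```bash
python3 f.py
```

```text
t 7.725 F [-0.38 -0.23  2.63] +- [0.52 0.79 0.59] pos [536.07  23.29  70.66] std [0.02 0.02 0.01]
```

Touched at 2.6 N with the key still latched. Now key_4, at the same height as the first taps.

{"name": "play_rows", "arguments": {"moves": [{"x": 0, "y": -12, "z": 0, "yaw": 0, "fingers": 0}, {"x": 28, "y": -17, "z": 0, "yaw": 0, "fingers": 0}, {"x": 55, "y": -13.6, "z": 0, "yaw": 0, "fingers": 0}, {"x": 55, "y": -7.6, "z": 0, "yaw": 0, "fingers": 0}, {"x": 55, "y": -4.6, "z": 0, "yaw": 0, "fingers": 0}, {"x": 55, "y": -1.6, "z": 0, "yaw": 0, "fingers": 0}, {"x": 55, "y": -1.6, "z": 0, "yaw": 0, "fingers": 0}]}}

```text
time_s: 8.65
eef_pos: [0.5243, -0.0297, 0.0722]
orientation: [0.443, -0.443, 0.551, -0.551]
ft_force: [-0.3, 1.9, 2.8]
gripper_width: 0.0
```

```bash
python3 f.py
```

```text
t 9.0 F [0.12 1.21 2.28] +- [0.32 0.52 0.61] pos [524.26 -29.92  72.32] std [0.03 0.21 0.05]
```

Key_4 is up (2.3 N). Now back to key_3 to press it fully in and let it go.

{"name": "play_rows", "arguments": {"moves": [{"x": 0, "y": -12, "z": 0, "yaw": 0, "fingers": 0}, {"x": -28, "y": -16, "z": 0, "yaw": 0, "fingers": 0}, {"x": -55, "y": -12, "z": 0, "yaw": 0, "fingers": 0}, {"x": -55, "y": -4, "z": 0, "yaw": 0, "fingers": 0}, {"x": -55, "y": 0, "z": 0, "yaw": 0, "fingers": 0}, {"x": -55, "y": 3, "z": 0, "yaw": 0, "fingers": 0}, {"x": -55, "y": 6.3, "z": 0, "yaw": 0, "fingers": 0}, {"x": -55, "y": 6.3, "z": 0, "yaw": 0, "fingers": 0}, {"x": -55, "y": 6.3, "z": 0, "yaw": 0, "fingers": 0}]}}

```text
time_s: 10.18
eef_pos: [0.5358, 0.0224, 0.0661]
orientation: [-0.442, 0.443, -0.552, 0.552]
ft_force: [-3.7, -0.7, 4.9]
gripper_width: 0.0001
```

```bash
python3 f.py
```

```text
t 10.525 F [-2.72 -0.64  5.24] +- [0.46 0.26 0.37] pos [535.74  22.38  66.09] std [0.01 0.02 0.01]
```

The key is at the bottom of its travel, with 5.2 N. I'll release it slowly to 72.3 mm, check that it follows the finger, and then lift off.

{"name": "play_rows", "arguments": {"moves": [{"x": 0, "y": -3, "z": 0, "yaw": 0, "fingers": 0}, {"x": 0, "y": -6.2, "z": 0, "yaw": 0, "fingers": 0}, {"x": 0, "y": -6.2, "z": 0, "yaw": 0, "fingers": 0}]}}

```text
time_s: 10.95
eef_pos: [0.5363, 0.0231, 0.0724]
orientation: [-0.443, 0.442, -0.551, 0.552]
ft_force: [0.3, -1.1, 2.2]
gripper_width: -0.0
```

```bash
python3 f.py
```

```text
t 11.3 F [ 0.55 -1.14  2.13] +- [0.6  0.43 0.51] pos [536.22  23.27  72.2 ] std [0.04 0.09 0.11]
```

{"name": "play_rows", "arguments": {"moves": [{"x": 0, "y": -20, "z": 0, "yaw": 0, "fingers": 0}, {"x": 0, "y": -70, "z": 0, "yaw": 0, "fingers": 0}, {"x": 0, "y": -120, "z": -20, "yaw": 0, "fingers": 0}, {"x": 0, "y": -150, "z": -60, "yaw": 0, "fingers": 0}, {"x": 0, "y": -150, "z": -80, "yaw": 0, "fingers": 0}, {"x": 0, "y": -150, "z": -80, "yaw": 0, "fingers": 0}]}}

```text
time_s: 12.1
eef_pos: [0.457, 0.0408, 0.2225]
orientation: [-0.443, 0.443, -0.551, 0.552]
ft_force: [0.6, 0.5, 0.1]
gripper_width: -0.0005
```

```bash
python3 f.py
python3 - <<'E'
from workcell import arm, optics
import cv2
for n in("scene","top"):
    o=optics.snapshot(n); cv2.imwrite(f"pics/{n}2.png",o["color"][...,::-1])
    for l in("bar_left","marker"):
        print(n,l,[(round(d["p"],2),[round(float(v),1) for v in d["extent"]]) for d in optics.spot_in(n,l)])
a=cv2.imread("pics/scene2.png")[190:320,240:410]; cv2.imwrite("pics/scenez2.png",cv2.resize(a,None,fx=4.5,fy=4.5,interpolation=cv2.INTER_CUBIC))
E
```

```text
t 12.45 F [0.34 0.06 0.05] +- [0.43 0.58 0.33] pos [458.05  40.6  221.96] std [0.41 0.07 0.28]
scene bar_left [(0.71, [324.0, 255.9, 153.3, 118.7])]
scene marker [(0.92, [305.9, 325.0, 66.9, 44.7])]
top bar_left [(0.59, [202.6, 256.6, 56.9, 67.5])]
top marker [(0.74, [361.9, 208.4, 59.2, 7.6])]
```

View pics/scenez2.png

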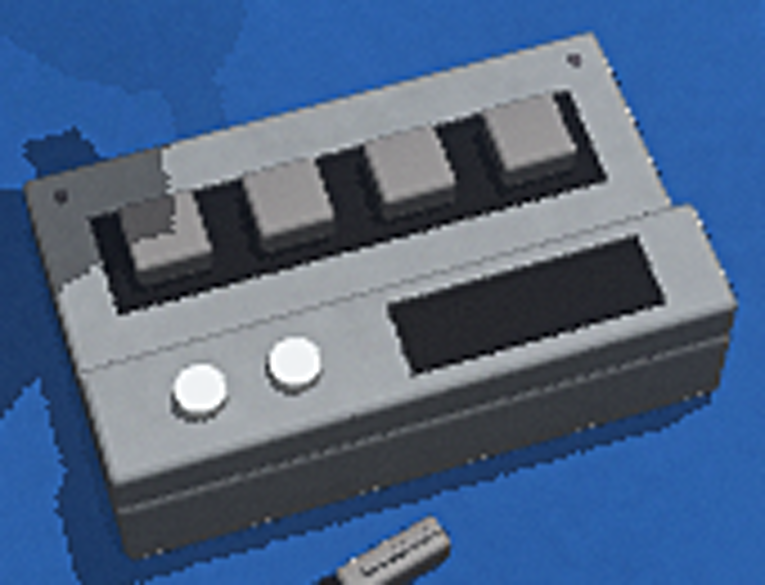

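View pics/scene2.png

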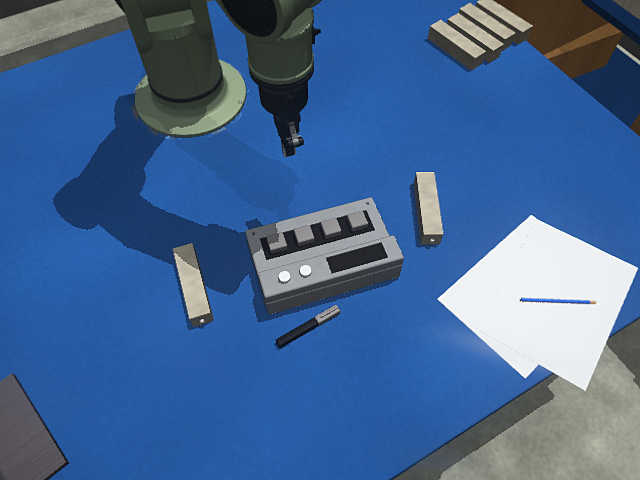

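After the press, key_3 (zoomed at (288,198)) stands higher than before and level with the others. The bars (428,208 and 192,285) and the marker (307,326) have not moved, and the arm is clear of everything.

```bash
python3 -c "
from workcell import arm
print(arm.job_done())"
```

```text
the job is handed in; nothing more can be done
None
```

Key_3 was the one latched down. I pressed it fully in and let it go, and all four keys now look level. The job is handed in, and no verdict came back.

- **Taps:** I tapped the keys from left to right with shut fingers at about 72.3 mm. Keys 1, 2 and 4 pushed back with 2.2, 2.6 and 2.3 N, so they were up. Key_3 gave nothing there and was touched only at 70.7 mm, with 2.6 N and its catch still holding.
- **Release:** I pressed key_3 to 66.1 mm (5.2 N). As the finger rose again, it pushed back with 2.1 N at 72.2 mm, as a free key does.
- **Last checks:** The wrist force is back to about 0 N, with the arm well clear. In the final scene picture the bars and the marker have not moved.
- **One check that disagreed:** In the final scene picture the detector put "bar_left" on the console. I took that as a misdetection, because the bar shows in its old place in that picture. In the top view the detector's boxes for bar_left and the marker had moved by about 2–4 pixels, which I put down to its scatter.

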